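Turn a board carrier over the kerb of its stand

ROBOT

A 6-joint arm with a two-finger parallel gripper is mounted at the origin on the work surface. World frame = base frame: x ahead of the robot, y to its left, z up, the work surface at z = 0. Lengths are in m, angles in rad, forces in N, time in s.
With the tool pointing down it reaches from about 0.375 to 0.9 m from the base axis. Payload 3.1 kg.
Tool frame: the origin (TCP) lies at the very end of the fingers, on their centre line; the grasp point (between the pads) lies 19 mm behind it (manip.pinch_z is the distance from the TCP to the grasp point, in m); z points along the fingers, y is the direction in which the jaws open and shut (so a half turn about z gives the same grasp; the last joint's range is limited). The gripper opens to 85 mm and grips with 20 to 120 N. Pads are 22 mm wide; open, the fingers measure 114 mm over their backs; the gripper's body (76 mm by 85 mm) begins 54 mm behind the grasp point. The pads swing forward as they close: fully open they stand 13 mm farther back than shut.
Start: joints at [-1.337, 0.527, 1.433, -0, 1.181, -0.178], TCP at [0.251, -0.572, 0.231] pointing down, gripper open.
Joint ranges: [-3.08, 3.08], [-0.75, 2.2], [0.22, 2.44], [-1.43, 4.57], [0, 2.65], [-2.85, 2.85]. Speed limits (rad/s): [2.79, 2.79, 3.14, 3.14, 3.14, 3.14].

INTERFACE

Orientations are given as a unit quaternion [x, y, z, w].
In Python, from station import manip gives the robot as it stands.
- The arm moves only by the tool drive_tool, never from a script. Its argument "increments" is a list of rows, each a list of 7 numbers: the closure in counts, from 0 (fully open) to 255 (shut), then the shift along the tool's x, y, z in cm, then the turn, a rotation vector about the tool's x, y, z in rad. A call has 1 to 20 rows; each row is the pose to reach, as a shift and turn from the pose commanded when the call began, along the tool's axes at that moment; what a row does not reach only later rows make up. A row lasts 1/10 s, in which the tool goes at most 50 mm and 8.59 degrees, less where a joint would pass 70% of its speed; a pose out of reach is approached as far as the arm can. A call with a gripper value outside its range is refused whole. The fingers move at their own pace and stop on an object; "force" is the grip in N (left out, the last holds). Time passes only in rows, so rows that repeat a pose let the fingers close. It gives the time, the measured TCP pose, the force and the opening at its end, in the units of the state.
- manip.sense(): the state, without advancing time (a new reading comes with each control period).
- manip.snapshot(name): name is "side" or "top" or "wrist"; returns the picture (384x512x3 uint8, red, green, blue); there is no depth.
- manip.camera_model(name): a dict with "mtx" (3x3 intrinsics, pixels), "cam_to_world" (4x4, takes a point from camera to world coordinates). Camera axes: x right, y down, z forward; pixel columns grow to the right and rows downward; lengths in m; the calibration is good to about 2 mm. A picture is of the moment at which its call begins: read the wrist's pose just before it. camera_model takes no time and is no camera call; for the wrist camera it gives the pose at the moment of the call.
- manip.sign_off(): hands the job in, once; it reports no verdict.
The state is a dict: "t": time; "q": joint angles; "qd": joint speeds; "tau": joint torques, N m; "tcp_pos": TCP position; "tool_rot": TCP orientation; "force": force on the tool from outside, world axes, zero at the start; "ft_torque": the same for the moment, N m; "finger_gap": opening from 0.0 (shut) to 1.0 (fully open).
Only numpy, scipy, OpenCV 4.12 (cv2) and the standard library are available. Lean on these libraries where they do the work, as an engineer would, in place of code of your own. Each camera call takes 0.05 s, during which the arm holds its last target. There are 200 camera calls.

TASK

Turn the large board carrier on the stepped stand over, so that its component side is up: take its overhanging edge loosely between the fingers, one below and one above, lever it up on edge against the kerb, and lower it over the kerb to lie flat on the upper ledge, square to the stand. It must stay on the stand all the way and be let down gently, not fall over; leave the small spare carrier where it is.

Things in the scene. Friction and masses are not known exactly. Their poses are not given: they have to be found in the camera images.
- carrier: Large board carrier, the plate to turn: dark flat plate, 150 (x) x 120 (y) x 10 mm (z), 0.34 kg, flush green board in it. Origin: centre of its component side, which is underneath at first; y points to the kerb, x along it, z up (down once turned). It starts on the lower ledge, 0 to 6 mm from the kerb; its opposite long edge (y = -60) overhangs the ledge by 35 to 41 mm, free for a finger beneath.
- stand: Fixed stepped aluminium stand, 180 mm long (x). Origin: on the bench under the kerb's face. y points from lower to upper ledge. Lower ledge: y -85 to 0 mm, top at z = 50, 8 thick. Kerb: upright face at y = 0, z 50 to 61. Upper ledge: y 0 to 52, top at z = 61, underside 42; nothing tall beside it. Lowered over the kerb, the carrier slides back a little and overhangs both ways: about y = -35 to 85.
- spare: The small spare carrier, to be left alone: a similar dark plate with a green board, only 110 x 70 mm, 10 mm thick, flat on the bench to the left or right of the stand. Origin: centre of its underside.
Mind the look-alikes: they are no part of the job. What is shaped like the carrier but blue, pink or purple is not meant.

How it is judged:
On the way:
1. the carrier stands on edge (60 to 115 degrees from its start) at the kerb, resting on the stand (angle between carrier's own z axis and vertical between 1.05 and 2 rad and contact force between carrier and stand above 0.2 N and y of carrier in the frame of stand between -0.06 and 0.06 m and z of carrier in the frame of stand below 0.135 m), for 0.1 s.
At the end, for the whole second after the job is handed in: The carrier lies at rest, released, turned over (within 10 degrees of flat) on the upper ledge: its centre 5 to 60 mm beyond the kerb and within 45 mm of the stand's middle along the kerb, its long side within 12 degrees of the kerb's direction (angle between carrier's own z axis and vertical above 2.97 rad and z of carrier in the frame of stand between 0.064 and 0.078 m and y of carrier in the frame of stand between 0.005 and 0.06 m and x of carrier in the frame of stand between -0.045 and 0.045 m and angle between the x axis of carrier and the x axis of stand, either way round below 0.21 rad and contact force between carrier and stand above 0.5 N and linear speed of carrier below 0.02 m/s); the robot touches nothing.
It fails at once if the carrier falls over (turns faster than 11 rad/s, as after a drop from some 25 degrees) (angular speed of carrier above 11 rad/s).
It fails at once if the carrier is lifted clear of the stand (centre more than 160 mm above the bench) (z of carrier in the frame of stand above 0.16 m).
It fails at once if the small spare carrier is moved by more than 20 mm (distance of spare from where it was at the start of the episode above 0.02 m).
It also fails if it takes over 42 s, if anything falls off the work surface, if the arm or the gripper's body presses on something with over 40 N, if the wrist force passes 120 N, or if a joint passes its speed limit or range.

## Working session

There is one attempt and no reset: what is moved stays moved. The work goes in short steps, Python scripts to look and compute and a tool call to move; the robot and the scene stay as the last step left them, time stands still between calls to the robot, and variables do not carry over. Pictures are saved under pics/ and viewed, about 8 in all and at most 12, crops included, and the job is handed in when it is done.

Besides the shell and the picture viewer there is one more tool, called after ">>>" by a JSON object that holds its "method" and its "body", one argument or row to a line. drive_tool: Moves the arm, as the interface text tells. Its arguments: {"type":"object","properties":{"increments":{"type":"array","items":{"type":"array","items":{"type":"number"}}},"force":{"type":"number"}},"required":["increments"]}

```bash
mkdir -p pics
python3 - <<'E'
from station import manip
import cv2,numpy as np
np.set_printoptions(precision=4,suppress=True)
for n in("side","top"):
    cv2.imwrite(f"pics/{n}0.png",manip.snapshot(n)[:,:,::-1])
    c=manip.camera_model(n);print(n,c["mtx"].tolist(),np.array(c["cam_to_world"]))
print(manip.sense(),manip.pinch_z)
E
```

```text
side [[366.7136641713088, 0.0, 263.5112487324605], [0.0, 366.7136641713088, 196.19816724778178], [0.0, 0.0, 1.0]] [[-0.9998  0.013   0.0162  0.5083]
 [-0.0009  0.7538 -0.6571  0.643 ]
 [-0.0208 -0.6569 -0.7537  0.7988]
 [ 0.      0.      0.      1.    ]]
top [[364.50834201079545, 0.0, 254.79209398226715], [0.0, 364.50834201079545, 186.86251814834455], [0.0, 0.0, 1.0]] [[ 0.018  -0.9994  0.0281  0.4842]
 [-0.9998 -0.0179  0.0052  0.002 ]
 [-0.0047 -0.0282 -0.9996  1.0301]
 [ 0.      0.      0.      1.    ]]
{'t': 0.1, 'q': array([-1.3364,  0.5283,  1.4338, -0.    ,  1.1814, -0.1785]), 'qd': array([-0.0013, -0.0003, -0.0043,  0.0001,  0.0015, -0.    ]), 'tau': array([  0.    , -44.3303, -17.8587,  -0.0002,   0.0039,  -0.    ]), 'tcp_pos': array([ 0.2506, -0.5719,  0.2305]), 'tool_rot': array([ 0.9788,  0.205 , -0.    , -0.001 ]), 'force': array([0.097 , 0.455 , 0.9409]), 'ft_torque': array([-0.0137,  0.005 , -0.0256]), 'finger_gap': 0.9992986359934929} 0.0187
```

View pics/top0.png

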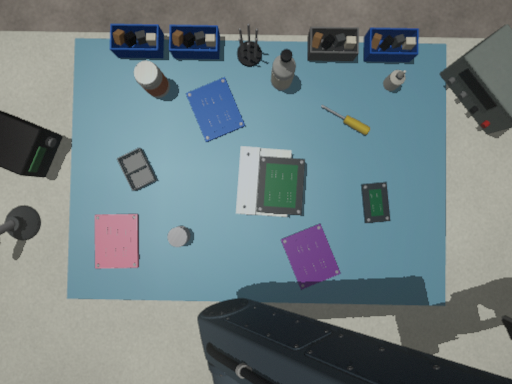

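View pics/side0.png

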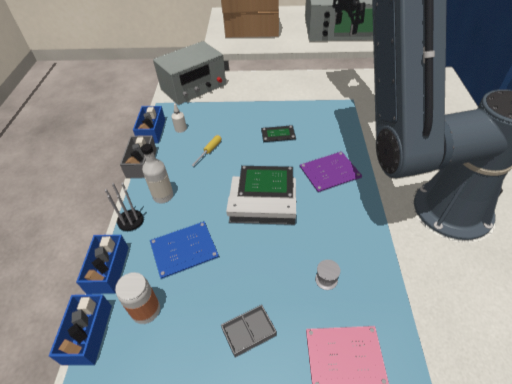

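The top view shows the carrier at px (282,186), with the white upper ledge to its left (world +y). The overhang faces world −y, and the spare is at (376,202). The side view agrees, so I'll enlarge the stand in both.

Run:
```python
from station import manip
import cv2,numpy as np
print([a for a in dir(manip) if a[0]!='_'])
a=cv2.imread("pics/top0.png")[140:225,225:315]
b=cv2.imread("pics/side0.png")[155:230,220:305]
f=lambda i:cv2.resize(i,(0,0),fx=7,fy=7,interpolation=cv2.INTER_CUBIC)
cv2.imwrite("pics/topc.png",f(a)[:595]);cv2.imwrite("pics/sidec.png",f(b))
```

```text
['PlanningError', 'camera_model', 'pinch_z', 'sense', 'sign_off', 'snapshot']
```

View pics/topc.png

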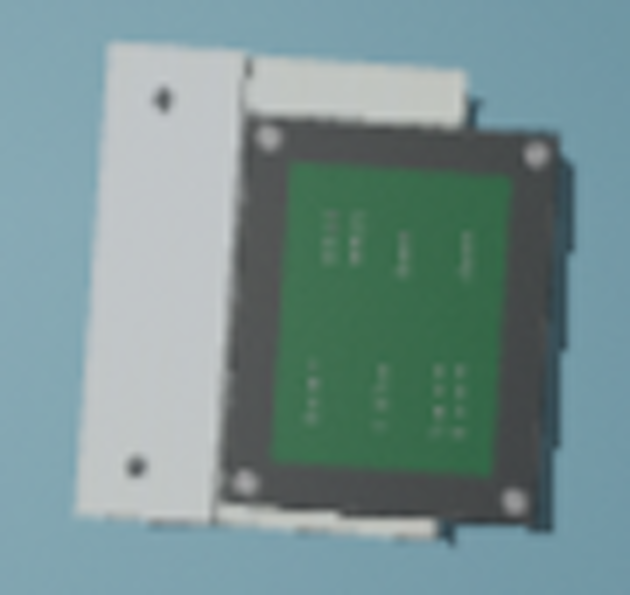

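View pics/sidec.png

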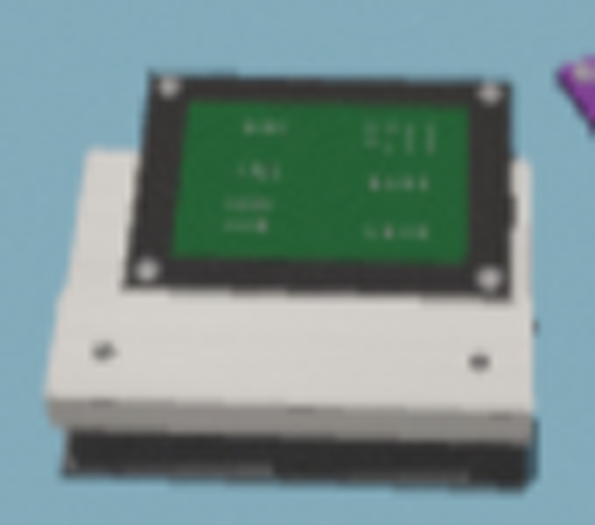

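The top crop shows the plate corners at about (245,118), (560,133), (550,530) and (220,500). The ledge corners are at (108,42), (243,52), (213,522) and (77,515). The plate lies against the kerb and its right edge overhangs.

```bash
cat > h.py <<'E'
from station import manip
import numpy as np
np.set_printoptions(precision=4,suppress=True)
def ray(n,px,z):
    c=manip.camera_model(n);T=np.array(c["cam_to_world"]);K=np.array(c["mtx"])
    d=T[:3,:3]@np.linalg.solve(K,[px[0],px[1],1]);o=T[:3,3]
    return o+d*(z-o[2])/d[2]
E
python3 - <<'E'
from h import *
for n,off,P,z in[("top",(225,140),[(245,118),(560,133),(550,530),(220,500)],.06),("top",(225,140),[(108,42),(243,52),(213,522),(77,515)],.061),("top",(225,140),[(467,70),(437,538)],.05),
 ("side",(220,155),[(510,298),(512,84),(150,72),(124,288)],.06),("side",(220,155),[(50,398),(533,412)],.061)]:
    p=np.array([ray(n,np.array(q)/7+off-.43*0,z) for q in P]);print(n);print(p)
    for i in range(len(p)):
        d=p[(i+1)%len(p)]-p[i];print(round(np.linalg.norm(d),4),round(np.degrees(np.arctan2(d[1],d[0])),2))
    print(p.mean(0))
E
```

```text
top
[[ 0.5918 -0.0054  0.06  ]
 [ 0.5882 -0.1255  0.06  ]
 [ 0.4372 -0.1238  0.06  ]
 [ 0.4462  0.0015  0.06  ]]
0.1201 -91.73
0.151 179.37
0.1257 85.86
0.1457 -2.73
[ 0.5158 -0.0633  0.06  ]
top
[[ 0.6198  0.0473  0.061 ]
 [ 0.6169 -0.0042  0.061 ]
 [ 0.4379  0.004   0.061 ]
 [ 0.4396  0.0557  0.061 ]]
0.0516 -93.26
0.1792 177.37
0.0516 88.1
0.1804 -2.64
[0.5286 0.0257 0.061 ]
top
[[ 0.6129 -0.0906  0.05  ]
 [ 0.4328 -0.0819  0.05  ]]
0.1803 177.21
0.1803 -2.79
[ 0.5229 -0.0863  0.05  ]
side
[[ 0.4461  0.0051  0.06  ]
 [ 0.4393 -0.1106  0.06  ]
 [ 0.5881 -0.1207  0.06  ]
 [ 0.5933 -0.0025  0.06  ]]
0.1159 -93.36
0.1491 -3.88
0.1183 87.49
0.1474 177.05
[ 0.5167 -0.0572  0.06  ]
side
[[0.618  0.0517 0.061 ]
 [0.4407 0.0611 0.061 ]]
0.1775 176.99
0.1775 -3.01
[0.5293 0.0564 0.061 ]
```

```bash
cat >> h.py <<'E'
from scipy.spatial.transform import Rotation as Rn
import json
yaw=np.radians(-2.7);O=np.array([.5275,.001,0])
S=Rn.from_euler('z',yaw).as_matrix();X0=-.009
def pose(y,z,phi,x=X0):   # stand frame mm-free (m), deg -> world pos,R
    f=np.radians(phi);c,s=np.cos(f),np.sin(f)
    R=np.c_[[1,0,0],[0,-s,-c],[0,c,-s]]
    return O+S@[x,y,z],S@R
def row(cl,p,R,p0,R0):
    return [cl]+np.round(R0.T@(p-p0)*100,2).tolist()+np.round(Rn.from_matrix(R0.T@R).as_rotvec(),3).tolist()
def cur():
    s=manip.sense();return s,np.array(s["tcp_pos"]),Rn.from_quat(s["tool_rot"]).as_matrix()
def stand():
    s,p,R=cur();q=S.T@(p-O);a=S.T@R[:,2];print("t",s["t"],"stand",q,"phi",np.degrees(np.arctan2(-a[2],a[1])),"q",s["q"],"F",S.T@s["force"],"gap",s["finger_gap"])
def plate(th,L=.016,g=.030,s=None,phi=None,ycap=.033):
    t=np.radians(th);phi=30+th*120/180 if phi is None else phi
    u=np.array([-np.cos(t),np.sin(t)]);n=np.array([np.sin(t),np.cos(t)])
    if th<=90: A=np.array([-.01*np.sin(t),.05])+.01*n
    else:
        A=np.array([-.011*np.tan(t-np.pi/2),.05]) if th<179.9 else np.array([-9,.05])
        if A[0]<-ycap: A=np.array([0,.061])-u*np.hypot(ycap,.011)
    mid=A+.12*u-.005*n
    s=np.clip((th-90)/15,-1,1) if s is None else s
    f=np.radians(phi);a=np.array([np.cos(f),-np.sin(f)]);yt=np.array([-np.sin(f),-np.cos(f)])
    c=mid+s*-1*(-.005*n*0) # mid of edge
    corner=mid+s*(-1)*0
    corner=mid-.005*n*(-s)*1 if False else mid+.005*n*s
    tcp=corner+L*a+s*(g/2)*yt
    return tcp[0],tcp[1],phi
E
python3 - <<'E'
from h import *
s,p0,R0=cur()
print(row(130,*pose(-.20,.16,30),p0,R0))
for th in(0,30,60,90,120,150,165,175):print(th,plate(th))
E
```

```text
[130, 38.66, -23.83, 7.1, 1.026, 0.241, 0.417]
0 (np.float64(-0.09864359353944899), np.float64(0.05499038105676659), 30.0)
30 (np.float64(-0.08714778005236334), np.float64(0.10738510305539446), 50.0)
60 (np.float64(-0.04909254243284507), np.float64(0.14401826867144313), 70.0)
90 (np.float64(-0.005000000000000006), np.float64(0.15399999999999997), 90.0)
120 (np.float64(0.03408143543391476), np.float64(0.14401826867144313), 110.0)
150 (np.float64(0.06309522116910568), np.float64(0.10738510305539443), 130.0)
165 (np.float64(0.06041279163909681), np.float64(0.08426131577621059), 140.0)
175 (np.float64(0.06328023748884956), np.float64(0.07216714541107082), 146.66666666666669)
```

>>> {"method": "drive_tool", "body": {
  "increments": [
    [130,38.7,-23.8,7.1,1.026,0.241,0.417],
    [130,38.7,-23.8,7.1,1.026,0.241,0.417],
    [130,38.7,-23.8,7.1,1.026,0.241,0.417],
    [130,38.7,-23.8,7.1,1.026,0.241,0.417],
    [130,38.7,-23.8,7.1,1.026,0.241,0.417],
    [130,38.7,-23.8,7.1,1.026,0.241,0.417],
    [130,38.7,-23.8,7.1,1.026,0.241,0.417],
    [130,38.7,-23.8,7.1,1.026,0.241,0.417],
    [130,38.7,-23.8,7.1,1.026,0.241,0.417],
    [130,38.7,-23.8,7.1,1.026,0.241,0.417],
    [130,38.7,-23.8,7.1,1.026,0.241,0.417],
    [130,38.7,-23.8,7.1,1.026,0.241,0.417],
    [130,38.7,-23.8,7.1,1.026,0.241,0.417],
    [130,38.7,-23.8,7.1,1.026,0.241,0.417],
    [130,38.7,-23.8,7.1,1.026,0.241,0.417]
  ],
  "force": 20
}}

```text
t: 1.6
tcp_pos: [0.5095, -0.2005, 0.1606]
tool_rot: [0.866, -0.021, 0.013, -0.499]
force: [-0.2, -0.6, -0.4]
finger_gap: 0.487
```

Run:
```python
from h import *
stand();s,p,R=cur();print(p,R)
```

```text
t 1.6 stand [-0.0085 -0.2021  0.1606] phi 30.157668660437768 q [-0.9088  0.8666  1.4295  0.609   1.728   0.5164] F [-0.1944 -0.5953 -0.353 ] gap 0.48706792999613463
[ 0.5095 -0.2005  0.1606] [[ 0.9988 -0.0236  0.0433]
 [-0.0493 -0.5018  0.8636]
 [ 0.0013 -0.8646 -0.5024]]
```

Run:
```python
from h import *
s,p0,R0=cur()
print(row(130,*pose(.12,.17,150),p0,R0), row(130,*pose(-.04,.2,90),p0,R0))
```

```text
[130, -0.12, -16.99, 27.38, -2.092, -0.002, -0.003] [130, -0.08, -11.55, 12.04, -1.044, -0.002, -0.001]
```

>>> {"method": "drive_tool", "body": {
  "increments": [
    [130,0,-11.5,12,-1.044,0,0],
    [130,0,-11.5,12,-1.044,0,0],
    [130,0,-11.5,12,-1.044,0,0],
    [130,0,-11.5,12,-1.044,0,0],
    [130,0,-11.5,12,-1.044,0,0],
    [130,0,-11.5,12,-1.044,0,0],
    [130,0,-11.5,12,-1.044,0,0],
    [130,0,-17,27.4,-2.092,0,0],
    [130,0,-17,27.4,-2.092,0,0],
    [130,0,-17,27.4,-2.092,0,0],
    [130,0,-17,27.4,-2.092,0,0],
    [130,0,-17,27.4,-2.092,0,0],
    [130,0,-17,27.4,-2.092,0,0],
    [130,0,-17,27.4,-2.092,0,0],
    [130,0,-17,27.4,-2.092,0,0],
    [130,0,-17,27.4,-2.092,0,0]
  ]
}}

```text
t: 3.2
tcp_pos: [0.5243, 0.1236, 0.1674]
tool_rot: [0.866, -0.019, -0.013, 0.5]
force: [-0.4, -0.3, 0.0]
finger_gap: 0.491
```

Run:
```python
from h import *
stand();s,p,R=cur();print(p,R)
```

```text
t 3.2 stand [-0.009   0.1223  0.1674] phi 150.05620205696906 q [ 0.447   0.8425  1.4763 -0.8678  1.5332  2.4357] F [-0.3487 -0.335   0.0033] gap 0.49115904806528193
[0.5243 0.1236 0.1674] [[ 0.9989 -0.0198 -0.0419]
 [-0.0462 -0.4988 -0.8655]
 [-0.0037  0.8665 -0.4991]]
```

Run:
```python
from h import *
s,p0,R0=cur()
for a in[(-.04,.2,90),(-.17,.12,30),(-.155,.055,30)]:print(row(165,*pose(*a),p0,R0))
```

```text
[165, -0.03, 10.92, 12.43, 1.048, 0.003, 0.003]
[165, -0.01, 10.48, 27.69, 2.095, 0.005, 0.001]
[165, 0.02, 4.1, 29.64, 2.095, 0.005, 0.001]
```

>>> {"method": "drive_tool", "body": {
  "increments": [
    [165,0,10.9,12.4,1.048,0,0],
    [165,0,10.9,12.4,1.048,0,0],
    [165,0,10.9,12.4,1.048,0,0],
    [165,0,10.9,12.4,1.048,0,0],
    [165,0,10.9,12.4,1.048,0,0],
    [165,0,10.9,12.4,1.048,0,0],
    [165,0,10.9,12.4,1.048,0,0],
    [165,0,10.5,27.7,2.095,0.005,0],
    [165,0,10.5,27.7,2.095,0.005,0],
    [165,0,10.5,27.7,2.095,0.005,0],
    [165,0,10.5,27.7,2.095,0.005,0],
    [165,0,10.5,27.7,2.095,0.005,0],
    [165,0,10.5,27.7,2.095,0.005,0],
    [165,0,10.5,27.7,2.095,0.005,0],
    [165,0,4.1,29.6,2.095,0.005,0],
    [165,0,4.1,29.6,2.095,0.005,0],
    [165,0,4.1,29.6,2.095,0.005,0],
    [165,0,4.1,29.6,2.095,0.005,0]
  ]
}}

```text
t: 5.0
tcp_pos: [0.5124, -0.1539, 0.059]
tool_rot: [0.866, -0.019, 0.015, -0.5]
force: [0.1, 0.5, 0.3]
finger_gap: 0.354
```

Run:
```python
from h import *
import cv2
stand();s,p0,R0=cur()
cv2.imwrite("pics/side1.png",cv2.resize(manip.snapshot("side")[100:250,180:380,::-1],(0,0),fx=4,fy=4,interpolation=cv2.INTER_CUBIC))
for a in[(-.10,.053,30)]:print(row(165,*pose(*a),p0,R0))
```

```text
t 5.0 stand [-0.0078 -0.1555  0.059 ] phi 29.97210554985265 q [-0.8609  1.0036  1.5019  0.6408  1.5415  0.415 ] F [0.117  0.4749 0.2876] gap 0.3544055292096736
[165, -0.13, -2.25, 5.11, -0.0, -0.004, 0.005]
```

View pics/side1.png

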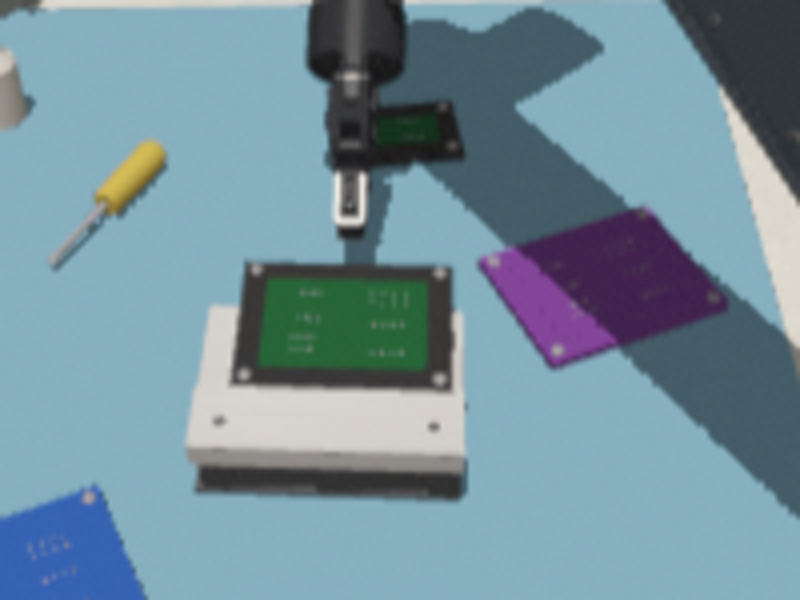

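The gripper stands behind the free edge at px (350,230) and is centred on the plate, whose edge spans columns 245–452. I'll settle one row and re-read.

>>> {"method": "drive_tool", "body": {
  "increments": [
    [165,0,0,0,0,0,0],
    [165,0,0,0,0,0,0]
  ]
}}

```text
t: 5.25
tcp_pos: [0.5127, -0.1542, 0.059]
tool_rot: [0.866, -0.019, 0.015, -0.499]
force: [-0.1, 0.3, 0.6]
finger_gap: 0.35
```

Run:
```python
from h import *
stand();s,p0,R0=cur()
for a in[(-.10,.055,30)]:print(row(165,*pose(*a),p0,R0))
```

```text
t 5.25 stand [-0.0075 -0.1557  0.059 ] phi 30.076188781178956 q [-0.8605  1.003   1.5015  0.6403  1.5405  0.4147] F [-0.0885  0.2736  0.6343] gap 0.3497396636706843
[165, -0.16, -2.45, 5.02, 0.001, -0.004, 0.006]
```

>>> {"method": "drive_tool", "body": {
  "increments": [
    [165,-0.1,-0.75,1.7,0,0,0.003],
    [165,-0.15,-1.45,3.4,0,0,0.006],
    [165,-0.15,-2.2,5.15,0,0,0.006],
    [165,-0.15,-2.2,5.15,0,0,0.006],
    [165,-0.15,-2.2,5.15,0,0,0.006]
  ]
}}

```text
t: 5.75
tcp_pos: [0.5132, -0.0974, 0.0507]
tool_rot: [0.865, -0.021, 0.012, -0.5]
force: [0.0, 0.2, 0.2]
finger_gap: 0.352
```

Run:
```python
from h import *
import cv2
stand();s,p0,R0=cur()
cv2.imwrite("pics/side2.png",cv2.resize(manip.snapshot("side")[130:240,200:340,::-1],(0,0),fx=5,fy=5,interpolation=cv2.INTER_CUBIC))
for th in range(0,101,10):print(th,row(165,*pose(*plate(th)),p0,R0))
```

```text
t 5.75 stand [-0.0096 -0.099   0.0507] phi 29.938976220506685 q [-0.7977  0.9997  1.5893  0.6931  1.4554  0.398 ] F [0.0336 0.2021 0.2243] gap 0.35170145453953405
0 [165, 0.06, -0.39, -0.19, -0.001, -0.001, -0.001]
10 [165, 0.06, -2.0, -1.06, -0.117, -0.001, -0.002]
20 [165, 0.06, -3.72, -1.6, -0.234, -0.001, -0.002]
30 [165, 0.06, -5.5, -1.81, -0.35, -0.001, -0.002]
40 [165, 0.06, -7.27, -1.66, -0.466, -0.001, -0.002]
50 [165, 0.05, -8.98, -1.16, -0.583, -0.001, -0.002]
60 [165, 0.05, -10.58, -0.34, -0.699, -0.001, -0.002]
70 [165, 0.04, -12.0, 0.8, -0.816, -0.001, -0.002]
80 [165, 0.04, -13.01, 1.94, -0.932, -0.001, -0.002]
90 [165, 0.04, -13.64, 2.99, -1.048, -0.001, -0.002]
100 [165, 0.04, -14.14, 3.91, -1.165, -0.0, -0.002]
```

View pics/side2.png

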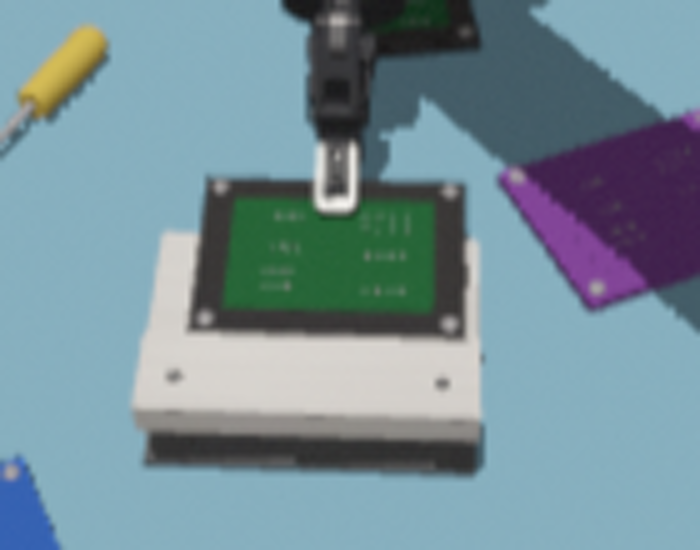

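The upper finger lies over the plate's edge near px (337,200), and the plate hasn't moved. Now I'll lever it to 40°.

>>> {"method": "drive_tool", "body": {
  "increments": [
    [165,0.05,-0.4,-0.2,0,0,0],
    [165,0.05,-0.9,-0.5,-0.04,0,0],
    [165,0.05,-1.4,-0.8,-0.08,0,0],
    [165,0.05,-2.0,-1.05,-0.117,0,0],
    [165,0.05,-2.6,-1.25,-0.156,0,0],
    [165,0.05,-3.15,-1.45,-0.195,0,0],
    [165,0.05,-3.7,-1.6,-0.234,0,0],
    [165,0.05,-4.3,-1.7,-0.272,0,0],
    [165,0.05,-4.9,-1.75,-0.311,0,0],
    [165,0.05,-5.5,-1.8,-0.35,0,0],
    [165,0.05,-6.1,-1.75,-0.389,0,0],
    [165,0.05,-6.7,-1.7,-0.427,0,0],
    [165,0.05,-7.25,-1.65,-0.466,0,0],
    [165,0.05,-7.25,-1.65,-0.466,0,0]
  ]
}}

```text
t: 7.2
tcp_pos: [0.515, -0.075, 0.1231]
tool_rot: [0.958, -0.023, 0.008, -0.286]
force: [0.6, -1.6, -0.6]
finger_gap: 0.351
```

Run:
```python
from h import *
import cv2
stand();s,p0,R0=cur()
cv2.imwrite("pics/side3.png",cv2.resize(manip.snapshot("side")[100:240,180:360,::-1],(0,0),fx=4,fy=4,interpolation=cv2.INTER_CUBIC))
for th in range(40,111,10):print(th,row(165,*pose(*plate(th)),p0,R0))
```

```text
t 7.2 stand [-0.0089 -0.0765  0.1231] phi 56.73482086522172 q [-0.638   0.6692  1.7215  0.5225  1.1551  0.6674] F [ 0.639  -1.5445 -0.5853] gap 0.35092577164942856
40 [165, -0.01, 0.1, 0.06, 0.001, -0.002, -0.001]
50 [165, -0.01, -1.65, -0.26, -0.115, -0.002, -0.001]
60 [165, -0.01, -3.44, -0.24, -0.232, -0.002, -0.001]
70 [165, -0.02, -5.22, 0.13, -0.348, -0.002, -0.001]
80 [165, -0.02, -6.64, 0.69, -0.464, -0.002, -0.001]
90 [165, -0.02, -7.68, 1.34, -0.581, -0.002, -0.001]
100 [165, -0.02, -8.54, 1.94, -0.697, -0.002, -0.001]
110 [165, -0.02, -9.48, 2.92, -0.813, -0.002, -0.001]
```

View pics/side3.png

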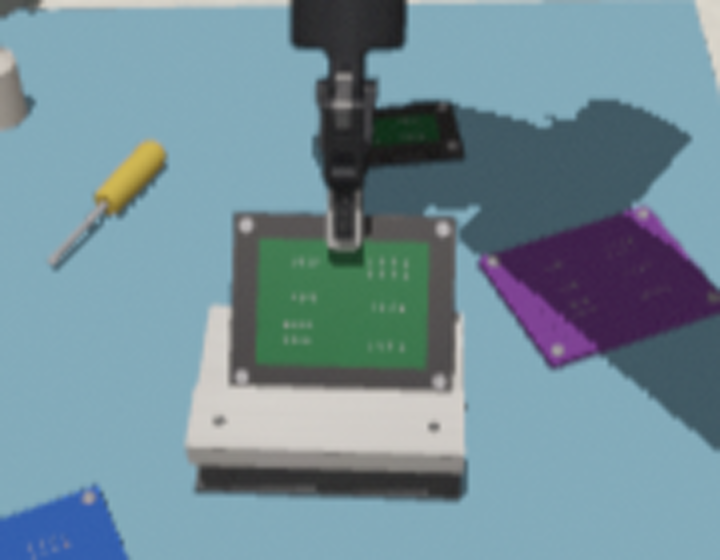

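The plate is up at about 40°, its bottom edge is on the kerb and it is still square. Next I'll take it to upright while narrowing the gap to 20 mm.

Run:
```python
from h import *
stand();s,p0,R0=cur()
for th in range(45,101,5):
    g=np.interp(th,[45,75],[.03,.02]);print(th,row(int(255*(1-g/.085)),*pose(*plate(th,g=g)),p0,R0))
```

```text
t 7.25 stand [-0.0089 -0.0771  0.1225] phi 56.68813094495848 q [-0.6391  0.6707  1.7211  0.5226  1.1553  0.6667] F [ 0.0428 -1.9124 -0.4328] gap 0.3540634660273129
45 [165, -0.01, -0.85, -0.17, -0.058, -0.002, -0.001]
50 [170, -0.01, -1.65, -0.3, -0.116, -0.002, -0.001]
55 [175, -0.01, -2.46, -0.35, -0.174, -0.002, -0.001]
60 [179, -0.01, -3.28, -0.32, -0.232, -0.001, -0.001]
65 [185, -0.01, -4.1, -0.22, -0.291, -0.001, -0.002]
70 [190, -0.01, -4.91, -0.03, -0.349, -0.001, -0.002]
75 [195, -0.01, -5.71, 0.23, -0.407, -0.001, -0.002]
80 [195, -0.02, -6.42, 0.52, -0.465, -0.001, -0.002]
85 [195, -0.02, -7.1, 0.89, -0.523, -0.001, -0.002]
90 [195, -0.02, -7.76, 1.32, -0.581, -0.001, -0.002]
95 [195, -0.02, -8.34, 1.7, -0.64, -0.001, -0.002]
100 [195, -0.02, -8.87, 2.13, -0.698, -0.001, -0.002]
```

>>> {"method": "drive_tool", "body": {
  "increments": [
    [165,0,-0.45,-0.1,-0.03,0,0],
    [165,0,-0.85,-0.15,-0.058,0,0],
    [170,0,-1.65,-0.3,-0.116,0,0],
    [175,0,-2.45,-0.35,-0.174,0,0],
    [179,0,-3.3,-0.3,-0.232,0,0],
    [185,0,-4.1,-0.2,-0.291,0,0],
    [190,0,-4.9,-0.05,-0.349,0,0],
    [195,0,-5.7,0.2,-0.407,0,0],
    [195,0,-6.1,0.4,-0.436,0,0],
    [195,0,-6.4,0.5,-0.465,0,0],
    [195,0,-6.75,0.7,-0.494,0,0],
    [195,0,-7.1,0.9,-0.523,0,0],
    [195,0,-7.45,1.1,-0.552,0,0],
    [195,0,-7.75,1.3,-0.581,0,0],
    [195,0,-7.75,1.3,-0.581,0,0]
  ]
}}

```text
t: 8.75
tcp_pos: [0.5175, -0.0027, 0.1535]
tool_rot: [1.0, -0.024, -0.001, -0.001]
force: [-0.5, -0.1, -0.4]
finger_gap: 0.233
```

Run:
```python
from h import *
import cv2
cv2.imwrite("pics/side4.png",cv2.resize(manip.snapshot("side")[100:240,180:360,::-1],(0,0),fx=4,fy=4,interpolation=cv2.INTER_CUBIC))
stand();s,p0,R0=cur()
for th in list(range(90,176,5))+[178]:
    g=np.interp(th,[130,165],[.02,.03]);t=plate(th,g=g);print(th,np.round(t,3),row(int(255*(1-g/.085)),*pose(*t),p0,R0))
```

```text
t 8.8 stand [-0.0095 -0.0048  0.1535] phi 89.87283987746703 q [-0.2236  0.4988  1.7755  0.0025  0.8692  1.3947] F [-0.2872 -0.5763 -1.3198] gap 0.2343866546258252
90 [-0.005  0.154 90.   ] [195, 0.05, 0.02, -0.05, -0.002, 0.002, -0.002]
95 [ 0.002  0.154 93.333] [195, 0.05, -0.67, -0.06, -0.06, 0.002, -0.002]
100 [ 0.009  0.153 96.667] [195, 0.05, -1.35, 0.02, -0.119, 0.002, -0.002]
105 [  0.015   0.152 100.   ] [195, 0.05, -2.02, 0.16, -0.177, 0.002, -0.002]
110 [  0.024   0.15  103.333] [195, 0.05, -2.84, 0.4, -0.235, 0.002, -0.002]
115 [  0.031   0.146 106.667] [195, 0.05, -3.62, 0.73, -0.293, 0.002, -0.002]
120 [  0.039   0.142 110.   ] [195, 0.05, -4.35, 1.13, -0.351, 0.002, -0.002]
125 [  0.046   0.138 113.333] [195, 0.05, -5.03, 1.6, -0.409, 0.002, -0.002]
130 [  0.052   0.132 116.667] [195, 0.05, -5.65, 2.15, -0.468, 0.002, -0.002]
135 [  0.057   0.126 120.   ] [190, 0.05, -6.13, 2.73, -0.526, 0.002, -0.002]
140 [  0.06    0.12  123.333] [186, 0.05, -6.52, 3.36, -0.584, 0.002, -0.001]
145 [  0.063   0.113 126.667] [182, 0.05, -6.8, 4.04, -0.642, 0.002, -0.001]
150 [  0.065   0.106 130.   ] [177, 0.05, -6.94, 4.76, -0.7, 0.002, -0.001]
155 [  0.064   0.098 133.333] [173, 0.05, -6.9, 5.52, -0.759, 0.002, -0.001]
160 [  0.061   0.09  136.667] [169, 0.05, -6.57, 6.32, -0.817, 0.002, -0.001]
165 [  0.06    0.084 140.   ] [165, 0.05, -6.5, 6.94, -0.875, 0.002, -0.001]
170 [  0.062   0.078 143.333] [165, 0.05, -6.67, 7.53, -0.933, 0.002, -0.001]
175 [  0.063   0.072 146.667] [165, 0.05, -6.79, 8.15, -0.991, 0.002, -0.001]
178 [  0.064   0.068 148.667] [165, 0.05, -6.83, 8.52, -1.026, 0.002, -0.001]
```

View pics/side4.png

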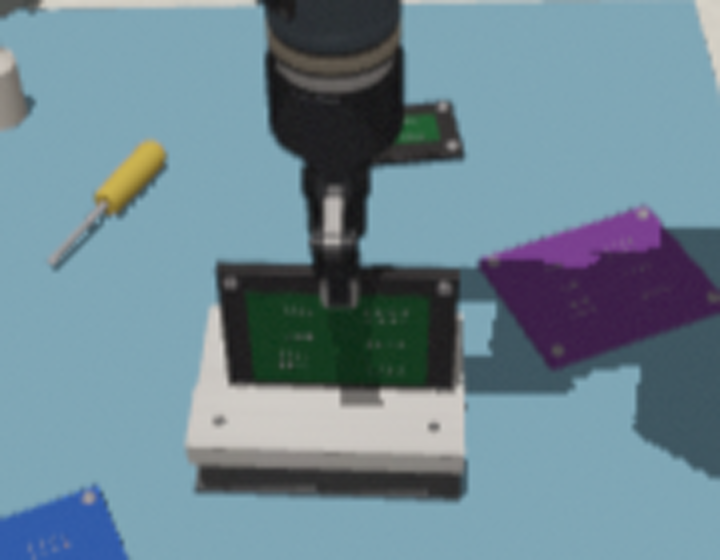

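The plate is upright at the kerb: its bottom edge is at row 385 and its top edge at row 268. Now I'll lower it over the kerb with a little more finger overlap.

Run:
```python
from h import *
stand();s,p0,R0=cur()
for th in list(range(90,141,5)):
    g=np.interp(th,[130,165],[.02,.03]);L=np.interp(th,[95,130],[.016,.022]);t=plate(th,g=g,L=L);print(th,np.round(t,3),row(int(255*(1-g/.085)),*pose(*t),p0,R0))
```

```text
t 8.8 stand [-0.0095 -0.0048  0.1535] phi 89.87283987746703 q [-0.2236  0.4988  1.7755  0.0025  0.8692  1.3947] F [-0.2872 -0.5763 -1.3198] gap 0.2343866546258252
90 [-0.005  0.154 90.   ] [195, 0.05, 0.02, -0.05, -0.002, 0.002, -0.002]
95 [ 0.002  0.154 93.333] [195, 0.05, -0.67, -0.06, -0.06, 0.002, -0.002]
100 [ 0.009  0.152 96.667] [195, 0.05, -1.34, 0.1, -0.119, 0.002, -0.002]
105 [  0.015   0.15  100.   ] [195, 0.05, -1.99, 0.33, -0.177, 0.002, -0.002]
110 [  0.023   0.147 103.333] [195, 0.05, -2.78, 0.65, -0.235, 0.002, -0.002]
115 [  0.03    0.143 106.667] [195, 0.05, -3.52, 1.05, -0.293, 0.002, -0.002]
120 [  0.037   0.138 110.   ] [195, 0.05, -4.2, 1.53, -0.351, 0.002, -0.002]
125 [  0.044   0.133 113.333] [195, 0.05, -4.83, 2.07, -0.409, 0.002, -0.002]
130 [  0.049   0.127 116.667] [195, 0.05, -5.38, 2.68, -0.468, 0.002, -0.002]
135 [  0.054   0.121 120.   ] [190, 0.05, -5.83, 3.24, -0.526, 0.002, -0.002]
140 [  0.057   0.115 123.333] [186, 0.05, -6.19, 3.86, -0.584, 0.002, -0.001]
```

>>> {"method": "drive_tool", "body": {
  "increments": [
    [195,0.05,-0.35,-0.05,-0.03,0,0],
    [195,0.05,-0.65,-0.05,-0.06,0,0],
    [195,0.05,-1.0,0,-0.09,0,0],
    [195,0.05,-1.35,0.1,-0.119,0,0],
    [195,0.05,-1.65,0.2,-0.148,0,0],
    [195,0.05,-2.0,0.35,-0.177,0,0],
    [195,0.05,-2.4,0.5,-0.206,0,0],
    [195,0.05,-2.8,0.65,-0.235,0,0],
    [195,0.05,-3.15,0.85,-0.264,0,0],
    [195,0.05,-3.5,1.05,-0.293,0,0],
    [195,0.05,-3.85,1.3,-0.322,0,0],
    [195,0.05,-4.2,1.55,-0.351,0,0],
    [195,0.05,-4.5,1.8,-0.38,0,0],
    [195,0.05,-4.85,2.05,-0.409,0,0],
    [195,0.05,-5.1,2.35,-0.438,0,0],
    [195,0.05,-5.4,2.7,-0.468,0,0],
    [193,0.05,-5.6,2.95,-0.497,0,0],
    [190,0.05,-5.85,3.25,-0.526,0,0],
    [190,0.05,-5.85,3.25,-0.526,0,0]
  ]
}}

```text
t: 10.7
tcp_pos: [0.5215, 0.0546, 0.12]
tool_rot: [0.966, -0.024, -0.007, 0.259]
force: [0.7, 0.1, -0.6]
finger_gap: 0.251
```

Run:
```python
from h import *
import cv2
cv2.imwrite("pics/side5.png",cv2.resize(manip.snapshot("side")[100:260,180:370,::-1],(0,0),fx=4,fy=3.75,interpolation=cv2.INTER_CUBIC))
stand();s,p0,R0=cur()
for th in list(range(135,176,5))+[178]:
    g=np.interp(th,[130,165],[.02,.03]);t=plate(th,g=g,L=.022);print(th,np.round(t,3),row(int(255*(1-g/.085)),*pose(*t),p0,R0))
```

```text
t 10.75 stand [-0.0084  0.0529  0.1204] phi 120.00174529872533 q [ 0.168   0.6652  1.7003 -0.6188  0.9991  2.1893] F [ 0.2306  0.6767 -1.4863] gap 0.25540631647534895
135 [  0.054   0.121 120.   ] [190, -0.06, -0.02, -0.1, 0.0, 0.003, -0.002]
140 [  0.057   0.115 123.333] [186, -0.06, -0.64, 0.25, -0.058, 0.003, -0.002]
145 [  0.06    0.108 126.667] [182, -0.06, -1.19, 0.7, -0.116, 0.003, -0.002]
150 [  0.061   0.101 130.   ] [177, -0.06, -1.64, 1.25, -0.174, 0.003, -0.002]
155 [  0.06    0.094 133.333] [173, -0.06, -1.95, 1.92, -0.233, 0.003, -0.002]
160 [  0.057   0.086 136.667] [169, -0.05, -2.04, 2.76, -0.291, 0.003, -0.001]
165 [  0.056   0.08  140.   ] [165, -0.05, -2.25, 3.32, -0.349, 0.004, -0.001]
170 [  0.057   0.075 143.333] [165, -0.05, -2.67, 3.74, -0.407, 0.004, -0.001]
175 [  0.058   0.069 146.667] [165, -0.05, -3.04, 4.19, -0.465, 0.004, -0.001]
178 [  0.059   0.065 148.667] [165, -0.05, -3.25, 4.48, -0.5, 0.004, -0.001]
```

View pics/side5.png

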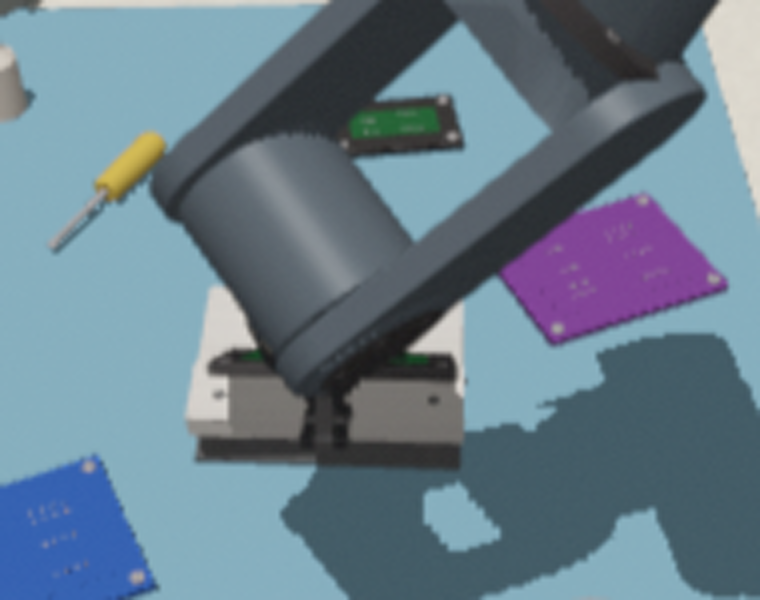

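The plate leans over the kerb at about 135°, still square; its edge runs from (210,365) to (455,365). I'll keep lowering it slowly.

>>> {"method": "drive_tool", "body": {
  "increments": [
    [188,0,-0.35,0.1,-0.03,0,0],
    [186,0,-0.65,0.25,-0.058,0,0],
    [184,0,-0.9,0.45,-0.087,0,0],
    [182,0,-1.2,0.7,-0.116,0,0],
    [180,0,-1.4,0.95,-0.145,0,0],
    [177,0,-1.65,1.25,-0.174,0,0],
    [175,0,-1.8,1.6,-0.203,0,0],
    [173,0,-1.95,1.9,-0.233,0,0],
    [171,0,-2.0,2.35,-0.262,0,0],
    [169,0,-2.05,2.75,-0.291,0,0],
    [167,0,-2.15,3.05,-0.32,0,0],
    [165,0,-2.25,3.3,-0.349,0,0],
    [165,0,-2.25,3.3,-0.349,0,0],
    [165,0,-2.25,3.3,-0.349,0,0]
  ]
}}

```text
t: 12.15
tcp_pos: [0.5219, 0.0568, 0.0811]
tool_rot: [0.906, -0.023, -0.011, 0.423]
force: [-0.1, 1.3, -1.7]
finger_gap: 0.353
```

Run:
```python
from h import *
import cv2
a=manip.snapshot("side")[130:250,190:330,::-1];b=manip.snapshot("top")[130:230,220:320,::-1]
f=lambda i:cv2.resize(i,(400,400),interpolation=cv2.INTER_CUBIC)
cv2.imwrite("pics/both6.png",np.hstack([f(a),f(b)]))
stand();s,p0,R0=cur()
for th in(165,170,175,178,182):
    t=plate(min(th,179),g=.03,L=.022);
    if th>180: t=(.060,.058,149)
    print(th,np.round(t,3),row(165,*pose(*t),p0,R0))
print(row(165,*pose(.11,.055,149),p0,R0))
```

```text
t 12.25 stand [-0.0082  0.0554  0.0815] phi 140.06073776707413 q [ 0.3043  0.8699  1.6256 -0.8755  1.2113  2.4938] F [-0.8401  0.2065 -0.7053] gap 0.3513732085639173
165 [  0.056   0.08  140.   ] [165, -0.08, -0.11, 0.04, 0.001, 0.003, -0.002]
170 [  0.057   0.075 143.333] [165, -0.08, -0.65, 0.29, -0.057, 0.003, -0.002]
175 [  0.058   0.069 146.667] [165, -0.08, -1.15, 0.59, -0.115, 0.003, -0.002]
178 [  0.059   0.065 148.667] [165, -0.08, -1.44, 0.79, -0.15, 0.003, -0.002]
182 [  0.06    0.058 149.   ] [165, -0.08, -2.1, 1.16, -0.156, 0.003, -0.002]
[165, -0.1, -5.54, -2.49, -0.156, 0.003, -0.002]
```

View pics/both6.png

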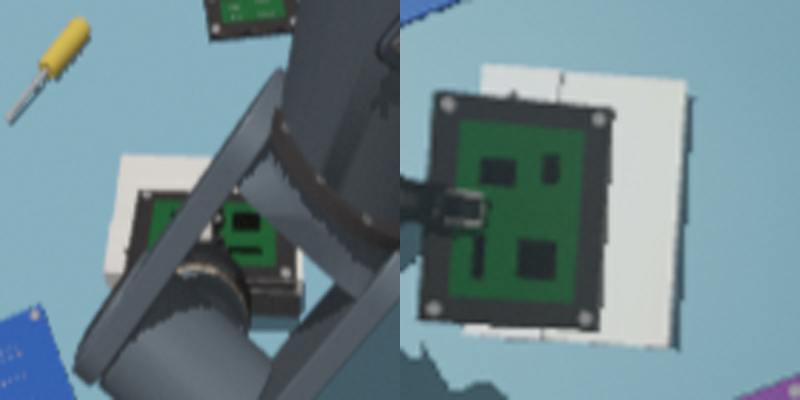

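The component side is up at about 165° and square. In the top view the plate spans columns 430–605, with the kerb near 555. Now the last lowering, then opening a little and withdrawing along +y.

>>> {"method": "drive_tool", "body": {
  "increments": [
    [165,0,-0.35,0.15,-0.03,0,0],
    [165,0,-0.65,0.3,-0.057,0,0],
    [165,0,-0.9,0.45,-0.086,0,0],
    [165,0,-1.15,0.6,-0.115,0,0],
    [165,0,-1.3,0.7,-0.135,0,0],
    [162,0,-1.45,0.8,-0.15,0,0],
    [157,0,-1.7,0.95,-0.154,0,0],
    [152,0,-1.9,1.05,-0.156,0,0],
    [147,0,-1.9,1.05,-0.156,0,0],
    [147,0,-1.9,1.05,-0.156,0,0],
    [147,0,-1.9,1.05,-0.156,0,0]
  ]
}}

```text
t: 13.35
tcp_pos: [0.5223, 0.0609, 0.0603]
tool_rot: [0.87, -0.022, -0.012, 0.492]
force: [0.1, 0.9, -0.3]
finger_gap: 0.421
```

Run:
```python
from h import *
import cv2
a=manip.snapshot("top")[130:230,220:320,::-1]
cv2.imwrite("pics/top7.png",cv2.resize(a,(500,500),interpolation=cv2.INTER_CUBIC))
stand();s,p0,R0=cur()
for y in(.08,.10,.15):print(row(147,*pose(y,.06,149),p0,R0))
print(row(147,*pose(.17,.16,149),p0,R0))
```

```text
t 13.4 stand [-0.008   0.0596  0.0603] phi 148.98911794136305 q [ 0.3521  0.9791  1.573  -0.9485  1.3269  2.5865] F [ 0.6184 -0.083   0.7197] gap 0.4204778581207449
[147, -0.11, -1.07, -1.73, -0.0, 0.003, -0.002]
[147, -0.11, -2.1, -3.45, -0.0, 0.003, -0.002]
[147, -0.13, -4.68, -7.73, -0.0, 0.003, -0.002]
[147, -0.14, 2.86, -14.6, -0.0, 0.003, -0.002]
```

View pics/top7.png

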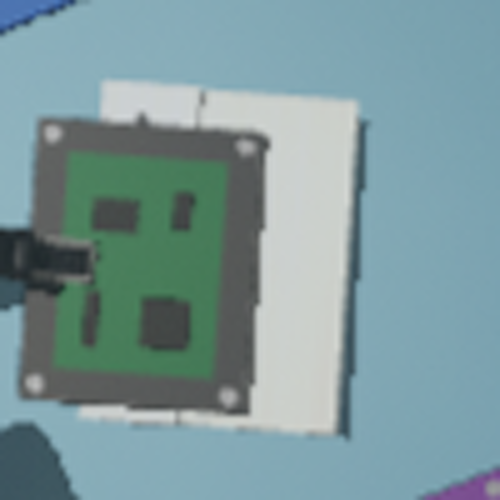

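The plate is flat and square, spanning columns 20–268 with the kerb near 195. Withdrawing.

>>> {"method": "drive_tool", "body": {
  "increments": [
    [147,0,-0.5,-0.85,0,0,0],
    [147,0,-1.05,-1.75,0,0,0],
    [147,0,-1.6,-2.6,0,0,0],
    [147,0,-2.1,-3.45,0,0,0],
    [147,0,-3.4,-5.6,0,0,0],
    [147,0,-4.7,-7.75,0,0,0],
    [147,0,-4.7,-7.75,0,0,0],
    [147,0,-1,-11,0,0,0],
    [147,0,2.9,-14.6,0,0,0],
    [147,0,2.9,-14.6,0,0,0],
    [147,0,2.9,-14.6,0,0,0],
    [147,0,2.9,-14.6,0,0,0]
  ]
}}

```text
t: 14.6
tcp_pos: [0.5271, 0.1706, 0.1592]
tool_rot: [0.87, -0.022, -0.014, 0.492]
force: [0.1, 0.1, -0.1]
finger_gap: 0.428
```

Run:
```python
from h import *
import cv2
a=manip.snapshot("top")[120:240,210:410,::-1]
cv2.imwrite("pics/top8.png",cv2.resize(a,(800,480),interpolation=cv2.INTER_CUBIC))
stand()
```

```text
t 14.65 stand [-0.0086  0.1692  0.1588] phi 149.0635204273163 q [ 0.5037  0.876   1.3937 -0.8159  1.587   2.4301] F [-0.6177  0.2618 -0.7123] gap 0.4196436173581247
```

View pics/top8.png

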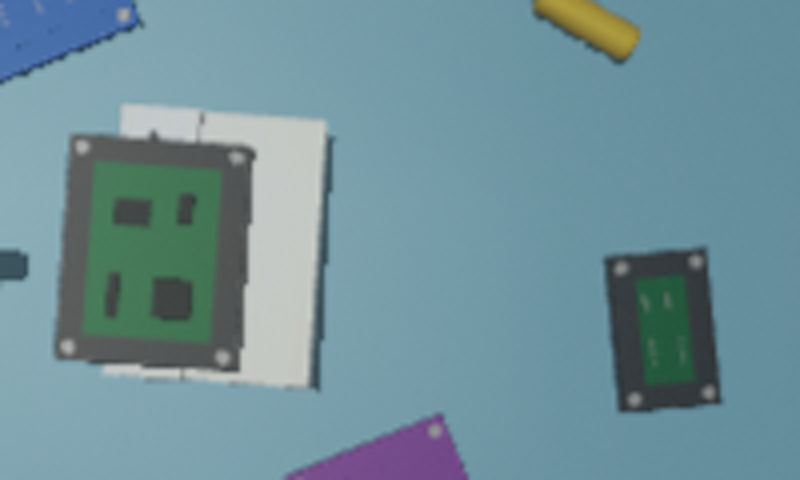

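The plate is released and flat, with corners at about (72,135), (253,150), (238,370) and (55,357). The gripper is clear and the spare hasn't moved. One numeric check, then I'll hand in.

Run:
```python
from h import *
p=np.array([ray("top",np.array(q)/4+[210,120],.071) for q in[(72,135),(253,150),(238,370),(55,357)]])
q=(p-O)@S;print(q,q.mean(0))
c=q.mean(0)
if abs(c[0])<.04 and .008<c[1]<.055: print(manip.sign_off())
```

```text
[[ 0.0661  0.0815  0.071 ]
 [ 0.0639 -0.0383  0.071 ]
 [-0.0813 -0.0377  0.071 ]
 [-0.0807  0.0828  0.071 ]] [-0.008   0.0221  0.071 ]
the job is handed in; nothing more can be done
None
```

I turned the large carrier over and handed the job in at about 14.7 s of the 42 s allowed; sign-off gives no verdict, so I don't know how it was judged. With the fingers held loosely around the overhanging edge, I levered it upright against the kerb and lowered it over. I let it down flat on the upper ledge, then withdrew the gripper sideways.

- **Position:** the last top picture puts the carrier's centre about 22 mm beyond the kerb and 8 mm from the stand's middle. It lies about 1° off square, component side up.
- **Flatness:** it looks flat in that picture, but the top view alone can't measure its height or tilt. I assumed its top face was at 71 mm, and the edge lengths came out at 120 and 145–147 mm against the true 120 and 150.
- **Clearances:** the gripper is well clear of the carrier. The spare looks unmoved in the picture, though I did not measure it.

No check failed. The top and side cameras disagreed by about 4 mm on where the stand is, which didn't matter with a loose grip.

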